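# Clamp the figure board and set the focus

### The arm

A 6-joint arm with a two-finger parallel gripper is mounted at the origin on the work surface. World frame = base frame: x ahead of the robot, y to its left, z up, the work surface at z = 0. Lengths are in m, angles in rad, forces in N, time in s.
With the tool pointing down it reaches from about 0.35 to 0.875 m from the base axis. Payload 4.2 kg.
Tool frame: the origin (TCP) lies between the finger pads; the fingertips stand 19 mm ahead of it and the grasp point (between the pads) is the TCP (manip.tcp_to_tips is the distance from the TCP to the fingertips, in m); z points along the fingers, y is the line along which they close (so a half turn about z gives the same grasp; the last joint's range is limited). The gripper opens to 85 mm and grips with 20 to 120 N. Pads are 22 mm wide; open, the fingers measure 114 mm over their backs; the gripper's body (76 mm by 85 mm) begins 54 mm behind the grasp point. The pads swing forward as they close: fully open they stand 13 mm farther back than shut.
Start: joints at [-1.081, 0.385, 0.008, 0, -1.194, -0.259], TCP at [0.143, -0.608, 0.25] pointing down, gripper open.
Joint ranges: [-3.14, 3.14], [-1.21, 2.06], [-1.07, 1.41], [-3.16, 2.05], [-2.99, -0.16], [-3.1, 3.1]. Speed limits (rad/s): [2.79, 2.79, 3.14, 3.14, 3.14, 3.14].

### API

Orientations are given as a 3x3 rotation matrix whose columns are the frame's x, y, z axes.
In Python, from bench import manip gives the robot as it stands.
- The arm moves only by the tool apply_moves, never from a script. Its argument "deltas" is a list of rows, each an object of numbers: "x", "y", "z": the shift along the tool's x, y, z as a fraction of full scale; "wx", "wy", "wz": the turn, a rotation vector about the tool's x, y, z as a fraction of full scale; "hand": the opening, from 0 (shut) to 1 (fully open). In form: [{"x": .., "y": .., "z": .., "wx": .., "wy": .., "wz": .., "hand": ..}, ...]. A call has exactly 5 rows; each row is the pose to reach, as a shift and turn from the pose commanded when the call began, along the tool's axes at that moment; what a row does not reach only later rows make up. Full scale, the value 1, is 0.25 m for a shift and pi/4 rad for a turn. A row lasts 1/8 s, in which the tool goes at most 62.5 mm and 10.7 degrees, less where a joint would pass 70% of its speed; a pose out of reach is approached as far as the arm can. A call with a number of a shift or a turn outside -1 to 1 is refused whole. A call with a gripper value outside its range is refused whole. The fingers move at their own pace and stop on an object; "force" is the grip in N (left out, the last holds). Time passes only in rows, so rows that repeat a pose let the fingers close, or fill a call up. It gives the time, the measured TCP pose, the force, the opening and the grip force at its end, in the units of the state.
- manip.state(): the state, without advancing time (a new reading comes with each control period).
- manip.grab_frame(name): name is "scene" or "top" or "wrist"; returns a dict with "image" (420x560x3 uint8, red, green, blue), "fx", "fy", "cx", "cy" (pixels), "rvec" (rotation vector, rad) and "tvec" (3), from world to camera coordinates, as OpenCV has them. Camera axes: x right, y down, z forward; pixel columns grow to the right and rows downward; lengths in m; the calibration is good to about 2 mm. A picture is of the moment at which its call begins. There is no depth.
- manip.close_job(): hands the job in; it is judged then, once.
The state is a dict: "time_s": time; "joint_positions": joint angles; "qd": joint speeds; "joint_efforts": joint torques, N m; "position": TCP position; "eef_rot": TCP orientation; "wrist_force": force on the tool from outside, world axes, zero at the start; "ft_torque": the same for the moment, N m; "width": finger opening in m; "gripper_force": force on a finger pad.
Only numpy, scipy, OpenCV 4.12 (cv2) and the standard library are available. Lean on these libraries where they do the work, as an engineer would, in place of code of your own. Each camera call takes 0.05 s, during which the arm holds its last target. There are 200 camera calls.

### The job

Get the flat tin figure ready for inspection: first swing the stand's toggle clamp over so that its rubber foot presses fully down on the figure's board, then turn the knob on the focus control until its white pointer meets the black index mark on the ring around it. Let go of everything at the end; leave the board lying in its nest, and leave the other things on the bench where they are.

Things in the scene. Friction and masses are not known exactly. Their poses are not given: they have to be found in the camera images.
- stand: Fixed inspection stand: grey base plate 260 (x) x 170 (y) x 12 mm; origin at the centre of its underside, x away from the robot, z up. Steel pillar (18 mm thick, 282 mm high) at x=+108 mm; white viewing head (54 mm thick, 150 to 280 mm high) overhangs at x=+30. Toggle clamp on the near part; nest of four low fences (18 mm above the table) centred at x=+15, with the board.
- clamp_pivot (a point): Middle of the clamp's hinge pin, fixed on the stand at (-85, 0, 55) mm, between two steel cheeks (32 mm apart over the outside, 34 mm long, up to 64 mm high). Axes are those of the stand: the hinge turns about y.
- clamp_grip (a point): Point to hold on the clamp's handle, moving with it, on its centre line 88 mm from the pivot. The handle is a black rubber grip, round, 16 mm thick, from 45 to 110 mm off the pivot. The arm with the rubber foot is rigid with it at 110 degrees: raising the handle lowers the foot. This point's -x runs along the handle away from the pivot; y is the hinge axis.
- clamp (a joint): Clamp angle, rad. 0 = open: handle level towards the robot (stand's -x), arm raised; stays so. Grows as the handle swings up and away from the robot. Past about 0.8 the heavy steel arm goes over centre and sinks slowly by itself onto the board. At 1.22 the handle leans back 20 degrees short of upright, the foot is fully down. Starts 0 to 0.2. Moving it takes under 3 N at the grip.
- board: Loose wooden board 110 (x) x 60 (y) x 12 mm, about 90 g, with a flat tin figure lying on it, in the nest on the stand (its underside 12 mm above the table). Origin at the centre of its underside. The clamp's foot (18 mm across) comes down 15 mm inside its near edge.
- pod: Fixed focus control: grey foot plate 150 x 110 x 12 mm (from x=-60 to +90 mm) and a round grey drum 106 mm across whose flat face leans 32 degrees from level, looking up and to the pod's -x (about towards the robot). Origin at table level, 75 mm straight below the centre of the face; z up. Highest point about 120 mm.
- dial (a point): Centre of the drum's face, 75 mm above the pod's origin; axes of the pod.
- knob_grip (a point): On the knob's axis, 31 mm out of the drum's face: where to hold. z = knob axis, out of the face (32 degrees from vertical); x along the grip bar to the pointer end. Black disc 60 mm across up to 9 mm off the face, with a grip bar 50 (x) x 14 (y) mm from 9 to 39 mm off the face. Hold with the tool along the axis, pads on the bar's long sides.
- pointer (a point): Tip of the knob's white pointer: 40 mm from the axis, 6 mm out of the face, in the direction of the knob's x. A white line runs on top and on the end of the bar on the pointer's side. Turns with the knob; same axes as knob_grip.
- focus_knob (a joint): Knob angle in rad; 0 = pointer straight up the sloping face; grows counter-clockwise as seen looking at the face. Stops at -2 and +2. Friction 0.04 N m; stays where it is left. Starts between -1.0 and -0.4 (clockwise of the mark).
- index_mark (a point): The black index mark, a bar 12 x 7 mm on the aluminium ring around the knob; this point is 40 mm from the knob's axis and 6 mm out of the face, so it coincides with pointer when the two are in line.
- index_ring (a joint): Angle of the index mark in rad, same zero and sense as focus_knob; between 0.1 and 0.5, does not change during the work. When both joints read the same, the pointer is on the mark.
- glue: Bystander: yellow glue bottle, 48 mm across, 150 mm high, origin under its centre.
- magnifier: Bystander: hand magnifier lying flat, 9 mm thick, ring 78 mm across centred on its origin, handle to its -x, 162 mm long over all.
- figure_box: Bystander: open cardboard box with tin figures, 90 x 70 x 28 mm, origin under its centre.
- tin: Bystander: closed brass tin, 100 x 70 x 30 mm, origin under its centre.
Not all that is in view belongs to the job. Several things have the shape of the board; the one meant has the colours described above.

How it is judged:
On the way, in this order (a step that is already met when the one before it is completed fails the run):
1. the clamp is fully down, its foot pressing on the board in the nest (value of joint clamp above 1.16 rad and contact force between clamp and board above 0.05 N and x of board in the frame of stand between 0.009 and 0.021 m and y of board in the frame of stand between -0.006 and 0.006 m and z of board in the frame of stand below 0.016 m), for 0.2 s.
2. then the knob's pointer is turned to the index mark, the clamp still down (distance between pointer and index_mark below 0.005 m and value of joint clamp above 1.16 rad and contact force between clamp and board above 0.05 N), for 0.2 s.
At the end, for the whole second after the job is handed in: The clamp is fully down (its joint above 1.16 rad, foot touching the board), the board still lies in its nest (within 6 mm), and the knob's pointer is at the index mark within 5 mm at the tip (7 degrees) and at rest (all of step 2 and x of board in the frame of stand between 0.009 and 0.021 m and y of board in the frame of stand between -0.006 and 0.006 m and z of board in the frame of stand below 0.016 m and velocity of joint focus_knob between -0.05 and 0.05 rad/s).
It fails at once if another thing on the bench is moved by more than 20 mm (distance of any of glue, magnifier, figure_box, tin from where it was at the start of the episode above 0.02 m).
It also fails if it takes over 53 s, if anything falls off the work surface, if the arm or the gripper's body presses on something with over 40 N, if the wrist force passes 120 N, or if a joint passes its speed limit or range.

## Working session

There is one attempt and no reset: what is moved stays moved. The work goes in short steps, Python scripts to look and compute and a tool call to move; the robot and the scene stay as the last step left them, time stands still between calls to the robot, and variables do not carry over. Pictures are saved under pics/ and viewed, at most 10 in all, crops included, and the job is handed in when it is done.

Besides the shell and the picture viewer there is one more tool, called after ">>>" as name([rows], argument=value, ...), one row to a line, values as JSON. apply_moves: Moves the arm, as the interface text tells. Shift numbers are shares of 0.25 m and turn numbers shares of pi/4 rad, none past 1 either way. Its arguments: {"type":"object","properties":{"deltas":{"type":"array","items":{"type":"object","properties":{"x":{"type":"number","minimum":-1,"maximum":1},"y":{"type":"number","minimum":-1,"maximum":1},"z":{"type":"number","minimum":-1,"maximum":1},"wx":{"type":"number","minimum":-1,"maximum":1},"wy":{"type":"number","minimum":-1,"maximum":1},"wz":{"type":"number","minimum":-1,"maximum":1},"hand":{"type":"number"}}}},"force":{"type":"number"}},"required":["deltas"]}

```bash
mkdir -p pics; ls; python3 - <<'E'
from bench import manip
import cv2,numpy as np,pickle
d={}
for n in("scene","top"):
    f=manip.grab_frame(n);d[n]=f
    cv2.imwrite(f"pics/{n}0.png",f["image"][:,:,::-1])
    R=cv2.Rodrigues(np.array(f["rvec"],float))[0];print(n,f["fx"],f["cx"],f["cy"],-R.T@np.ravel(f["tvec"]),R[2])
pickle.dump(d,open("f0.pkl","wb"))
s=manip.state();print(s["time_s"],s["position"],s["eef_rot"])
E
```

```text
pics
scene 425.5146914343973 279.5623076885166 206.78171183033575 [ 1.227115   -0.51672548  0.68128722] [-0.6420768   0.50509769 -0.57672672]
top 536.5982025449197 281.5084396924616 215.54100512519284 [ 0.31552924 -0.00507576  1.40795666] [ 0.18540091  0.00543764 -0.98264792]
0.1 [ 0.14286029 -0.6079461   0.24932192] [[-9.73532413e-01 -2.28548287e-01 -5.66701528e-04]
 [-2.28548963e-01  9.73530510e-01  1.92838825e-03]
 [ 1.10971395e-04  2.00686752e-03 -9.99997980e-01]]
```

View pics/scene0.png

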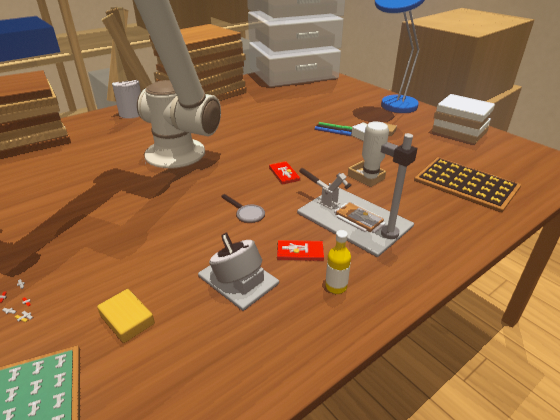

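View pics/top0.png

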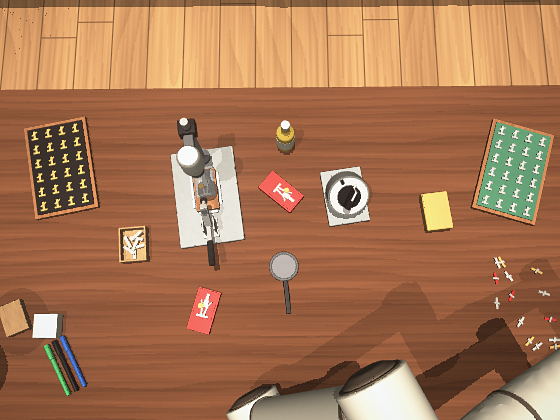

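The top view shows the stand at about (208,197) and the pod at (346,196). Things that could be taken for the board are the wooden board in the nest at (206,188), the red boards at (281,192) and (204,310), and the tin at (436,211). I choose the wooden one in the nest. I'll check it in one close crop.

```bash
python3 - <<'E'
import cv2,numpy as np,pickle
d=pickle.load(open("f0.pkl","rb"))
t=d["top"]["image"][:,:,::-1];s=d["scene"]["image"][:,:,::-1]
r=lambda im,x,y,w,h,W,H:cv2.resize(im[y:y+h,x:x+w],(W,H),interpolation=cv2.INTER_CUBIC)
a=r(t,160,110,100,150,400,600)   # x4
b=r(t,310,155,75,75,400,400) # 5.33
c=r(s,190,225,100,50,400,200) #4
cv2.imwrite("pics/c1.png",np.hstack([a,np.vstack([b,c])]))
E
```

```text
(no output)
```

View pics/c1.png

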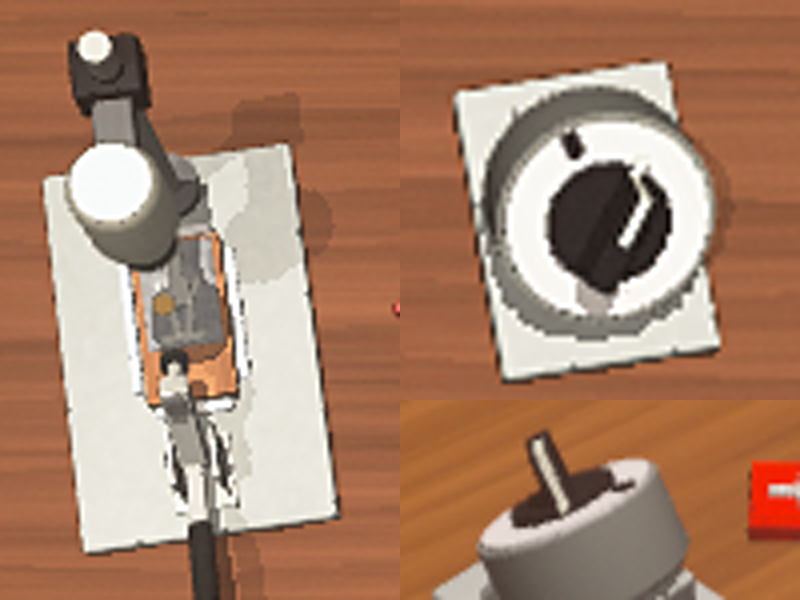

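The crop confirms the wooden board with the grey figure under the clamp. The pointer tip is at crop (642,170) and the index mark at (573,143). Next I'll fit the poses from the plate corners.

```bash
cat >h.py <<'E'
import cv2,numpy as np,pickle
from scipy.optimize import least_squares
from scipy.spatial.transform import Rotation as Rn
def proj(f,P):return cv2.projectPoints(np.atleast_2d(np.array(P,float)),np.array(f["rvec"],float),np.array(f["tvec"],float),np.array([[f["fx"],0,f["cx"]],[0,f["fy"],f["cy"]],[0,0,1]]),None)[0][:,0]
def T(p,P):
    P=np.atleast_2d(np.array(P,float));c,s=np.cos(p[2]),np.sin(p[2])
    return P@np.array([[c,-s,0],[s,c,0],[0,0,1]]).T+[p[0],p[1],0]
def rz(a):return Rn.from_euler('z',a).as_matrix()
TILT=Rn.from_euler('y',-np.radians(32)).as_matrix() # face normal (-sin32,0,cos32)
def knobR(pod,a):return rz(pod[2])@TILT@rz(a)
def face(pod,a,r,h):  # point at radius r, angle a, height h
    return T(pod,[0,0,.075])[0]+knobR(pod,a)@np.array([r,0,h])
def clampdir(q): return np.array([-np.cos(q),0,np.sin(q)])
def grip(st,q,r=.088): return T(st,np.array([-.085,0,.055])+r*clampdir(q))[0]
E
cat >fit.py <<'E'
from h import *
d=pickle.load(open("f0.pkl","rb"));t=d["top"];s=d["scene"]
u=lambda p,o,k:(np.array(p)+.5)/k-.5+o
A=u([(85,552),(338,517),(289,145),(43,180)],[160,110],4)
B=u([(53,95),(267,62),(320,350),(102,382)],[310,155],400/75)
L=lambda p,P,px:(proj(t,T(p,P))-px).ravel()
SA=[(-.13,.085,.012),(-.13,-.085,.012),(.13,-.085,.012),(.13,.085,.012)]
SB=[(.09,.055,.012),(.09,-.055,.012),(-.06,-.055,.012),(-.06,.055,.012)]
a=least_squares(L,[.5,.2,.1],args=(SA,A));b=least_squares(L,[.5,-.2,.1],args=(SB,B))
print(a.x,a.fun.round(1));print(b.x,b.fun.round(1))
st,pod=a.x,b.x
m=u((573-400,143),[310,155],400/75);pt=u((642-400,172),[310,155],400/75)
q=least_squares(lambda x:proj(t,face(pod,x[0],.040,.006))[0]-m,[.3]);print("mark",q.x,q.fun)
q=least_squares(lambda x:proj(t,face(pod,x[0],.040,.006))[0]-pt,[-.6]);print("ptr",q.x,q.fun)
l0=u((627-400,245),[310,155],400/75);
q=least_squares(lambda x:np.r_[proj(t,face(pod,x[0],.025,.039))[0]-pt,proj(t,face(pod,x[0],.0,.039))[0]-l0],[-.6]);print("bar",q.x,q.fun)
for qq in(0,.1,.2):print(qq,proj(t,grip(st,qq,.11)),proj(s,grip(st,qq,.11)),grip(st,qq))
print("ctr",proj(t,face(pod,0,0,.009)))
np.savez("pose.npz",st=st,pod=pod)
E
python3 fit.py
```

```text
[0.63361272 0.2017976  0.13753427] [-0.5  0.8  0.6  0.3  0.3 -0.6 -0.4 -0.6]
[ 0.61582236 -0.16719917  0.14429161] [-0.2 -0.3  0.1 -0.1  0.2  0.1 -0.1  0.3]
mark [0.27912654] [0.8161716  1.87748557]
ptr [-0.63190527] [ 1.7024024  -3.26864762]
bar [-0.37198245] [-1.09560074  5.10112068 -1.13591329  0.78059324]
0 [[213.38177286 266.80647425]] [[299.61972932 174.70670609]] [0.46224634 0.17807911 0.055     ]
0.1 [[212.77877141 266.18767539]] [[299.86817618 171.45042582]] [0.46268183 0.17813938 0.06378534]
0.2 [[212.11947942 265.12730947]] [[300.40780027 168.32682597]] [0.46398392 0.1783196  0.0724829 ]
ctr [[348.71400121 197.36069225]]
```

```bash
cat >>h.py <<'E'
def toolR(yaw,tilt=0): return rz(yaw)@Rn.from_euler('y',-tilt).as_matrix()@np.diag([-1.,1,-1])
def delta(p,R,p0,R0):
    d=R0.T@(np.array(p)-p0)/.25; w=Rn.from_matrix(R0.T@R).as_rotvec()/(np.pi/4)
    return d.round(3),w.round(3)
E
cat >go.py <<'E'
from h import *
from bench import manip
def go(ws,show=True):
    s=manip.state();p0=np.array(s["position"]);R0=np.array(s["eef_rot"])
    print(round(s["time_s"],2),p0.round(4),"w",round(s["width"],4),"F",np.round(s["wrist_force"],1))
    for p,R in ws: print(*delta(p,R,p0,R0))
z=np.load("pose.npz");st,pod=z["st"],z["pod"]
E
python3 -c "
from go import *
go([((.33,-.40,.25),toolR(st[2])),((.45,-.1,.25),toolR(st[2])),((.4622,.178,.14),toolR(st[2]))])"
```

```text
0.1 [ 0.1429 -0.6079  0.2493] w 0.0854 F [ 0.3 -0.3 -0.9]
[-0.919  0.639 -0.002] [ 0.003 -0.     0.118]
[-1.660e+00  1.697e+00  1.000e-03] [ 0.003 -0.     0.118]
[-1.962  2.768  0.443] [ 0.003 -0.     0.118]
```

>>> apply_moves([
  {"x": -0.92, "y": 0.64, "z": 0, "wz": 0.118, "hand": 1},
  {"x": -0.92, "y": 0.64, "z": 0, "wz": 0.118, "hand": 1},
  {"x": -0.92, "y": 0.64, "z": 0, "wz": 0.118, "hand": 1},
  {"x": -0.92, "y": 0.64, "z": 0, "wz": 0.118, "hand": 1},
  {"x": -0.92, "y": 0.64, "z": 0, "wz": 0.118, "hand": 1},
])

```text
validation failed for argument at $.de...
```

```bash
python3 -c "
from go import *
go([((.45,-.17,.25),toolR(st[2])),((.4622,.178,.14),toolR(st[2]))])"
```

```text
0.1 [ 0.1429 -0.6079  0.2493] w 0.0854 F [ 0.3 -0.3 -0.9]
[-1.596  1.425 -0.   ] [ 0.003 -0.     0.118]
[-1.962  2.768  0.443] [ 0.003 -0.     0.118]
```

>>> apply_moves([
  {"x": -0.92, "y": 0.64, "z": 0.0, "wx": 0.0, "wy": 0.0, "wz": 0.118, "hand": 1.0},
  {"x": -0.92, "y": 0.64, "z": 0.0, "wx": 0.0, "wy": 0.0, "wz": 0.118, "hand": 1.0},
  {"x": -0.92, "y": 0.64, "z": 0.0, "wx": 0.0, "wy": 0.0, "wz": 0.118, "hand": 1.0},
  {"x": -0.92, "y": 0.64, "z": 0.0, "wx": 0.0, "wy": 0.0, "wz": 0.118, "hand": 1.0},
  {"x": -0.92, "y": 0.64, "z": 0.0, "wx": 0.0, "wy": 0.0, "wz": 0.118, "hand": 1.0},
])

```text
time_s: 0.72
position: [0.3317, -0.3977, 0.2502]
eef_rot: [[-0.99, -0.14, -0.0], [-0.14, 0.99, 0.001], [-0.0, 0.001, -1.0]]
wrist_force: [-0.4, -1.1, 0.2]
width: 0.0858
gripper_force: 0.0
```

>>> apply_moves([
  {"x": -0.6, "y": 0.84, "z": 0.0, "wx": 0.0, "wy": 0.0, "wz": 0.0, "hand": 1.0},
  {"x": -0.6, "y": 0.84, "z": 0.0, "wx": 0.0, "wy": 0.0, "wz": 0.0, "hand": 1.0},
  {"x": -0.6, "y": 0.84, "z": 0.0, "wx": 0.0, "wy": 0.0, "wz": 0.0, "hand": 1.0},
  {"x": -0.6, "y": 0.84, "z": 0.0, "wx": 0.0, "wy": 0.0, "wz": 0.0, "hand": 1.0},
  {"x": -0.6, "y": 0.84, "z": 0.0, "wx": 0.0, "wy": 0.0, "wz": 0.0, "hand": 1.0},
])

```text
time_s: 1.35
position: [0.4512, -0.1684, 0.2501]
eef_rot: [[-0.99, -0.143, -0.0], [-0.143, 0.99, 0.0], [0.0, 0.0, -1.0]]
wrist_force: [-0.8, -0.6, 0.4]
width: 0.0857
gripper_force: 0.0
```

```bash
python3 -c "
from go import *
f=manip.grab_frame('wrist');pickle.dump(f,open('w1.pkl','wb'));cv2.imwrite('pics/w1.png',f['image'][:,:,::-1])
print(proj(f,face(pod,0,0,.009)))
go([((.45,.05,.2),toolR(st[2])),((.4622,.178,.14),toolR(st[2]))])"
```

```text
[[253.32269618 351.96282417]]
1.4 [ 0.4508 -0.1692  0.25  ] w 0.0854 F [-0.8  0.7 -0.7]
[-0.121  0.868  0.2  ] [ 0.    -0.001  0.006]
[-0.242  1.368  0.44 ] [ 0.    -0.001  0.006]
```

View pics/w1.png

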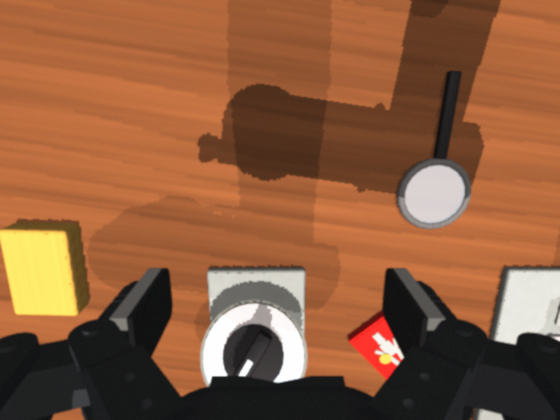

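The wrist view shows the knob at about (254,354), against a predicted (253,352). The pod fit holds, so I go on to the handle.

>>> apply_moves([
  {"x": -0.12, "y": 0.87, "z": 0.2, "wx": 0.0, "wy": 0.0, "wz": 0.0, "hand": 1.0},
  {"x": -0.12, "y": 0.87, "z": 0.2, "wx": 0.0, "wy": 0.0, "wz": 0.0, "hand": 1.0},
  {"x": -0.12, "y": 0.87, "z": 0.2, "wx": 0.0, "wy": 0.0, "wz": 0.0, "hand": 1.0},
  {"x": -0.12, "y": 0.87, "z": 0.2, "wx": 0.0, "wy": 0.0, "wz": 0.0, "hand": 1.0},
  {"x": -0.12, "y": 0.87, "z": 0.2, "wx": 0.0, "wy": 0.0, "wz": 0.0, "hand": 1.0},
])

```text
time_s: 2.02
position: [0.4493, 0.0488, 0.1995]
eef_rot: [[-0.99, -0.14, -0.002], [-0.14, 0.99, -0.001], [0.002, -0.0, -1.0]]
wrist_force: [0.1, 0.4, 0.6]
width: 0.0853
gripper_force: 0.0
```

```bash
python3 -c "
from go import *
go([((.4622,.178,.14),toolR(st[2]))])"
```

```text
2.02 [0.4493 0.0488 0.1995] w 0.0853 F [0.1 0.4 0.6]
[-0.124  0.505  0.238] [-0.001 -0.002  0.003]
```

>>> apply_moves([
  {"x": -0.124, "y": 0.505, "z": 0.1, "wx": 0.0, "wy": 0.0, "wz": 0.003, "hand": 0.8},
  {"x": -0.124, "y": 0.505, "z": 0.238, "wx": 0.0, "wy": 0.0, "wz": 0.003, "hand": 0.8},
  {"x": -0.124, "y": 0.505, "z": 0.238, "wx": 0.0, "wy": 0.0, "wz": 0.003, "hand": 0.8},
  {"x": -0.124, "y": 0.505, "z": 0.238, "wx": 0.0, "wy": 0.0, "wz": 0.003, "hand": 0.8},
  {"x": -0.124, "y": 0.505, "z": 0.238, "wx": 0.0, "wy": 0.0, "wz": 0.003, "hand": 0.8},
])

```text
time_s: 2.65
position: [0.4634, 0.1762, 0.1415]
eef_rot: [[-0.991, -0.134, 0.001], [-0.134, 0.991, 0.0], [-0.001, 0.0, -1.0]]
wrist_force: [-0.6, -0.8, 0.7]
width: 0.0685
gripper_force: 0.0
```

```bash
python3 -c "
from go import *
f=manip.grab_frame('wrist');pickle.dump(f,open('w2.pkl','wb'));cv2.imwrite('pics/w2.png',f['image'][:,:,::-1])
for q in (0,.1,.2): print(proj(f,[grip(st,q,.045),grip(st,q,.11)]).round(0).tolist())
go([((.4622,.178,.062),toolR(st[2]))])"
```

```text
[[280.0, 284.0], [280.0, 186.0]]
[[280.0, 287.0], [280.0, 191.0]]
[[280.0, 292.0], [280.0, 199.0]]
2.7 [0.4634 0.1762 0.1417] w 0.0681 F [0.4 0.4 0.8]
[0.004 0.008 0.319] [ 0.001  0.001 -0.005]
```

View pics/w2.png

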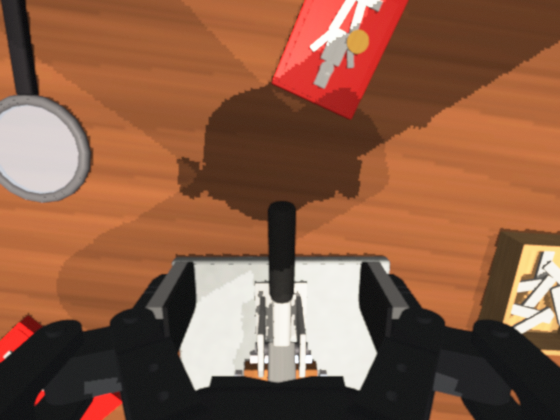

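The handle runs from (281,202) to (282,300), midway between the fingers, and its angle is about 0.2. I descend and grip it.

>>> apply_moves([
  {"x": 0.0, "y": 0.006, "z": 0.15, "wx": 0.0, "wy": 0.0, "wz": -0.005, "hand": 0.7},
  {"x": 0.0, "y": 0.006, "z": 0.28, "wx": 0.0, "wy": 0.0, "wz": -0.005, "hand": 0.6},
  {"x": 0.0, "y": 0.006, "z": 0.28, "wx": 0.0, "wy": 0.0, "wz": -0.005, "hand": 0.4},
  {"x": 0.0, "y": 0.006, "z": 0.28, "wx": 0.0, "wy": 0.0, "wz": -0.005, "hand": 0.1},
  {"x": 0.0, "y": 0.006, "z": 0.28, "wx": 0.0, "wy": 0.0, "wz": -0.005, "hand": 0.0},
], force=20)

```text
time_s: 3.32
position: [0.4639, 0.1789, 0.0725]
eef_rot: [[-0.99, -0.139, 0.003], [-0.139, 0.99, 0.001], [-0.003, 0.001, -1.0]]
wrist_force: [2.8, -2.5, 0.0]
width: 0.0151
gripper_force: 21.2
```

```bash
python3 -c "
from go import *
go([(grip(st,q),toolR(st[2],t)) for q,t in((.35,.1),(.5,.2),(.65,.3),(.8,.4),(.95,.5))])"
```

```text
3.33 [0.4639 0.1789 0.0725] w 0.0151 F [ 2.8 -2.5  0. ]
[-0.015 -0.002 -0.051] [ 0.001 -0.124  0.003]
[-0.036 -0.002 -0.099] [ 0.001 -0.251  0.003]
[-0.065 -0.002 -0.143] [ 0.001 -0.378  0.002]
[-0.1   -0.002 -0.182] [ 0.002 -0.506  0.002]
[-0.141 -0.002 -0.216] [ 0.002 -0.633  0.002]
```

>>> apply_moves([
  {"x": -0.005, "y": 0.0, "z": -0.025, "wx": 0.0, "wy": -0.06, "wz": 0.0, "hand": 0.0},
  {"x": -0.015, "y": 0.0, "z": -0.051, "wx": 0.0, "wy": -0.124, "wz": 0.0, "hand": 0.0},
  {"x": -0.025, "y": 0.0, "z": -0.076, "wx": 0.0, "wy": -0.188, "wz": 0.0, "hand": 0.0},
  {"x": -0.036, "y": 0.0, "z": -0.099, "wx": 0.0, "wy": -0.25, "wz": 0.0, "hand": 0.0},
  {"x": -0.05, "y": 0.0, "z": -0.122, "wx": 0.0, "wy": -0.315, "wz": 0.0, "hand": 0.0},
])

```text
time_s: 3.95
position: [0.475, 0.1806, 0.1021]
eef_rot: [[-0.96, -0.138, 0.244], [-0.134, 0.99, 0.034], [-0.246, 0.0, -0.969]]
wrist_force: [12.6, -7.8, -9.0]
width: 0.0151
gripper_force: 22.7
```

```bash
python3 -c "
from go import *
print(manip.state()['joint_positions'])
go([(grip(st,q),toolR(st[2],t)) for q,t in((.65,.3),(.72,.35),(.8,.4),(.9,.45),(1.,.5))])"
```

```text
[ 0.73405629  0.26834292 -0.78147994  0.4243566  -0.34179335 -2.55395382]
3.95 [0.475  0.1806 0.1021] w 0.0151 F [12.6 -7.8 -9. ]
[-0.025 -0.003 -0.019] [ 0.001 -0.065  0.002]
[-0.045 -0.003 -0.034] [ 0.001 -0.129  0.002]
[-0.069 -0.003 -0.049] [ 0.001 -0.192  0.002]
[-0.1   -0.003 -0.065] [ 0.001 -0.256  0.002]
[-0.133 -0.003 -0.077] [ 0.001 -0.32   0.002]
```

>>> apply_moves([
  {"x": -0.013, "y": -0.003, "z": -0.014, "wx": 0.0, "wy": 0.03, "wz": 0.002, "hand": 0.0},
  {"x": -0.03, "y": -0.003, "z": -0.026, "wx": 0.0, "wy": 0.06, "wz": 0.002, "hand": 0.0},
  {"x": -0.045, "y": -0.003, "z": -0.036, "wx": 0.0, "wy": 0.08, "wz": 0.002, "hand": 0.0},
  {"x": -0.06, "y": -0.003, "z": -0.044, "wx": 0.0, "wy": 0.09, "wz": 0.002, "hand": 0.0},
  {"x": -0.08, "y": -0.003, "z": -0.054, "wx": 0.0, "wy": 0.1, "wz": 0.002, "hand": 0.0},
])

```text
time_s: 4.58
position: [0.4898, 0.1822, 0.1199]
eef_rot: [[-0.977, -0.137, 0.164], [-0.135, 0.991, 0.024], [-0.166, 0.001, -0.986]]
wrist_force: [-5.6, 2.8, 1.0]
width: 0.0155
gripper_force: 24.7
```

```bash
python3 -c "
from go import *
print(manip.state()['joint_positions'])
go([(grip(st,q),toolR(st[2],t)) for q,t in((.9,.15),(1.,.15),(1.1,.15),(1.2,.15))])"
```

```text
[ 0.71286723  0.28847187 -0.59014777  0.1704002  -0.55784425 -2.28471708]
4.58 [0.4898 0.1822 0.1199] w 0.0155 F [-5.6  2.8  1. ]
[-0.024 -0.001 -0.012] [ 0.001  0.022 -0.   ]
[-0.056 -0.001 -0.028] [ 0.001  0.022 -0.   ]
[-0.089 -0.001 -0.04 ] [ 0.001  0.022 -0.   ]
[-0.123 -0.001 -0.049] [ 0.001  0.022 -0.   ]
```

>>> apply_moves([
  {"x": -0.024, "y": -0.001, "z": -0.012, "wx": 0.0, "wy": 0.02, "wz": 0.0, "hand": 0.0},
  {"x": -0.04, "y": -0.001, "z": -0.02, "wx": 0.0, "wy": 0.02, "wz": 0.0, "hand": 0.0},
  {"x": -0.056, "y": -0.001, "z": -0.028, "wx": 0.0, "wy": 0.02, "wz": 0.0, "hand": 0.0},
  {"x": -0.073, "y": -0.001, "z": -0.034, "wx": 0.0, "wy": 0.02, "wz": 0.0, "hand": 0.0},
  {"x": -0.089, "y": -0.001, "z": -0.04, "wx": 0.0, "wy": 0.02, "wz": 0.0, "hand": 0.0},
])

```text
time_s: 5.2
position: [0.5108, 0.1851, 0.1336]
eef_rot: [[-0.979, -0.137, 0.151], [-0.136, 0.991, 0.022], [-0.152, 0.001, -0.988]]
wrist_force: [-3.6, 2.5, 0.0]
width: 0.0152
gripper_force: 25.0
```

```bash
python3 -c "
from go import *
go([(grip(st,q),toolR(st[2],t)) for q,t in((1.1,.15),(1.2,.15))])"
```

```text
5.2 [0.5108 0.1851 0.1336] w 0.0152 F [-3.6  2.5  0. ]
[ 0.004 -0.001  0.   ] [0.002 0.004 0.   ]
[-0.03  -0.001 -0.009] [0.002 0.004 0.   ]
```

>>> apply_moves([
  {"x": -0.015, "y": 0.0, "z": -0.004, "wx": 0.0, "wy": 0.0, "wz": 0.0, "hand": 0.0},
  {"x": -0.028, "y": 0.0, "z": -0.008, "wx": 0.0, "wy": 0.0, "wz": 0.0, "hand": 0.0},
  {"x": -0.028, "y": 0.0, "z": -0.008, "wx": 0.0, "wy": 0.0, "wz": 0.0, "hand": 0.6},
  {"x": -0.028, "y": 0.0, "z": -0.008, "wx": 0.0, "wy": 0.0, "wz": 0.0, "hand": 0.6},
  {"x": -0.028, "y": 0.0, "z": -0.008, "wx": 0.0, "wy": 0.0, "wz": 0.0, "hand": 0.6},
])

```text
time_s: 5.82
position: [0.5181, 0.1855, 0.1362]
eef_rot: [[-0.979, -0.138, 0.152], [-0.136, 0.99, 0.022], [-0.153, 0.0, -0.988]]
wrist_force: [0.6, 0.1, -0.2]
width: 0.0512
gripper_force: 0.0
```

>>> apply_moves([
  {"x": 0.0, "y": 0.0, "z": -0.12, "wx": 0.0, "wy": 0.0, "wz": 0.0, "hand": 0.8},
  {"x": 0.0, "y": 0.0, "z": -0.24, "wx": 0.0, "wy": 0.0, "wz": 0.0, "hand": 0.8},
  {"x": 0.0, "y": 0.0, "z": -0.4, "wx": 0.0, "wy": 0.0, "wz": 0.0, "hand": 0.8},
  {"x": 0.0, "y": 0.0, "z": -0.4, "wx": 0.0, "wy": 0.0, "wz": 0.0, "hand": 0.8},
  {"x": 0.0, "y": 0.0, "z": -0.4, "wx": 0.0, "wy": 0.0, "wz": 0.0, "hand": 0.8},
])

```text
time_s: 6.45
position: [0.5024, 0.1832, 0.2343]
eef_rot: [[-0.979, -0.137, 0.15], [-0.136, 0.991, 0.021], [-0.152, 0.0, -0.988]]
wrist_force: [-0.1, -0.4, -0.1]
width: 0.0682
gripper_force: 0.0
```

```bash
python3 -c "
from go import *
a=manip.grab_frame('scene')
r=lambda f,x,y,w,h,W,H:cv2.resize(f['image'][y:y+h,x:x+w,::-1],(W,H),interpolation=cv2.INTER_CUBIC)
cv2.imwrite('pics/c3.png',r(a,280,110,150,140,640,597))
for q in (1.1,1.16,1.22): print(((proj(a,[grip(st,q,.045),grip(st,q,.11)])-[280,110])*4.267).round(0).tolist())
go([((.48,.05,.25),toolR(st[2])),((.5,-.14,.25),toolR(pod[2]))])"
```

```text
[[192.0, 272.0], [160.0, 175.0]]
[[195.0, 272.0], [168.0, 174.0]]
[[198.0, 272.0], [176.0, 173.0]]
6.5 [0.5022 0.1831 0.2337] w 0.0685 F [ 0.2  0.4 -0. ]
[ 0.15  -0.515 -0.089] [-0.     0.193  0.   ]
[ 0.174 -1.279 -0.092] [-0.001  0.193 -0.008]
```

View pics/c3.png

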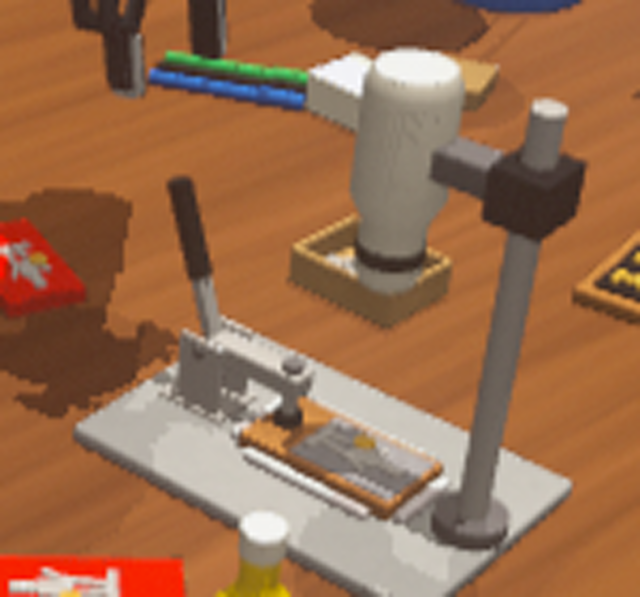

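The clamp is down: the handle tip is at (180,180) and its base at (205,275), which fits 1.22. The foot is on the board. Now the pod.

```bash
cat >>go.py <<'E'
def kp(a,h): # hold pose on the knob axis, h out of face, bar angle a
    return face(pod,0,0,h), knobR(pod,a)@np.diag([-1.,1,-1])
E
python3 -c "
from go import *
p,R=kp(-.5,.2);print(p)
go([((.5,-.06,.25),toolR(pod[2],.4)),(p,R)])"
```

```text
[ 0.51093989 -0.18243874  0.24460962]
6.5 [0.5022 0.1831 0.2337] w 0.0685 F [ 0.2  0.4 -0. ]
[ 0.131 -0.962 -0.086] [-0.003 -0.317 -0.008]
[ 0.158 -1.453 -0.068] [-0.133 -0.507  0.62 ]
```

>>> apply_moves([
  {"x": 0.13, "y": -0.96, "z": -0.09, "wx": 0.0, "wy": 0.0, "wz": 0.0, "hand": 1.0},
  {"x": 0.13, "y": -0.96, "z": -0.09, "wx": 0.0, "wy": -0.1, "wz": 0.0, "hand": 1.0},
  {"x": 0.13, "y": -0.96, "z": -0.09, "wx": 0.0, "wy": -0.2, "wz": 0.0, "hand": 1.0},
  {"x": 0.13, "y": -0.96, "z": -0.09, "wx": 0.0, "wy": -0.3, "wz": 0.0, "hand": 1.0},
  {"x": 0.13, "y": -0.96, "z": -0.09, "wx": 0.0, "wy": -0.3, "wz": 0.0, "hand": 1.0},
])

```text
time_s: 7.12
position: [0.4986, -0.0627, 0.2505]
eef_rot: [[-0.918, -0.131, 0.373], [-0.121, 0.991, 0.05], [-0.377, 0.001, -0.926]]
wrist_force: [0.3, -0.3, 0.1]
width: 0.0858
gripper_force: 0.0
```

```bash
python3 -c "
from go import *
print(manip.state()['joint_positions'])
go([kp(-.5,.2)])"
```

```text
[ 0.21650121  0.01238381 -0.5475871   0.05365413 -0.6266112  -1.69325695]
7.12 [ 0.4986 -0.0627  0.2505] w 0.0858 F [ 0.3 -0.3  0.1]
[ 0.022 -0.481  0.016] [-0.061 -0.213  0.62 ]
```

>>> apply_moves([
  {"x": 0.022, "y": -0.2, "z": 0.016, "wx": -0.015, "wy": -0.05, "wz": 0.155, "hand": 1.0},
  {"x": 0.022, "y": -0.35, "z": 0.016, "wx": -0.03, "wy": -0.11, "wz": 0.31, "hand": 1.0},
  {"x": 0.022, "y": -0.48, "z": 0.016, "wx": -0.045, "wy": -0.16, "wz": 0.47, "hand": 1.0},
  {"x": 0.022, "y": -0.48, "z": 0.016, "wx": -0.061, "wy": -0.213, "wz": 0.62, "hand": 1.0},
  {"x": 0.022, "y": -0.48, "z": 0.016, "wx": -0.061, "wy": -0.213, "wz": 0.62, "hand": 1.0},
])

```text
time_s: 7.75
position: [0.5131, -0.1783, 0.2446]
eef_rot: [[-0.809, 0.269, 0.523], [0.361, 0.929, 0.08], [-0.464, 0.254, -0.848]]
wrist_force: [-0.3, 0.6, -0.1]
width: 0.0854
gripper_force: 0.0
```

```bash
python3 -c "
from go import *
print(manip.state()['joint_positions'])
f=manip.grab_frame('wrist');pickle.dump(f,open('w3.pkl','wb'));cv2.imwrite('pics/w3.png',f['image'][:,:,::-1])
print(proj(f,[face(pod,0,0,.006),face(pod,.28,.04,.006),face(pod,-.5,.04,.006)]))
go([kp(-.5,.15)])"
```

```text
[-0.12424478  0.07382319 -0.43075748 -0.28251998 -0.54344757 -1.59136194]
[[270.6838284  185.27180158]
 [301.09866162 215.55582657]
 [270.61970664 227.24384964]]
7.8 [ 0.5135 -0.178   0.2451] w 0.0855 F [ 0.4 -0.2 -0.9]
[ 0.002 -0.02   0.195] [ 0.004 -0.003  0.01 ]
```

View pics/w3.png

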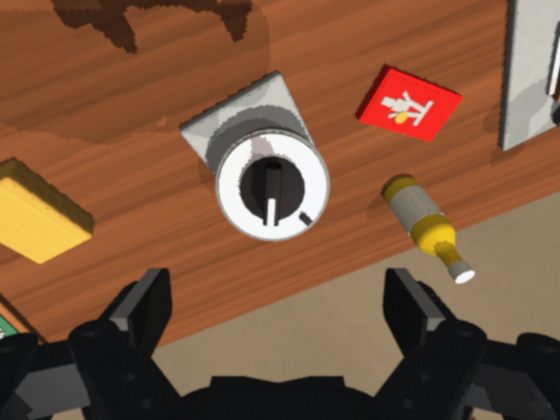

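The wrist view shows the knob at (272,187), the white pointer running down to (270,225) and the index mark at (306,218). I'll measure the angles by blob.

```bash
cat >meas.py <<'E'
from go import *
def meas(f):
    g=cv2.cvtColor(f['image'],cv2.COLOR_RGB2GRAY)
    # rectify the face plane (6 mm out): 10 px/mm, up = angle 0
    P=lambda r,h:np.array([face(pod,a,r,h) for a in (0,np.pi/2,np.pi,-np.pi/2)])
    out={}
    for h in(.006,.039):
        src=proj(f,P(.05,h)).astype(np.float32)
        dst=np.float32([[300,50],[50,300],[300,550],[550,300]])
        out[h]=cv2.warpPerspective(g,cv2.getPerspectiveTransform(src,dst),(600,600),flags=cv2.INTER_CUBIC)
    v,u=np.mgrid[:600,:600];x=(300-v)/5;y=(300-u)/5;r=np.hypot(x,y);th=np.arctan2(y,x)
    m=(r>33)&(r<46)&(out[.006]<110); print("mark",m.sum(),th[m].mean(),x[m].mean(),y[m].mean(),r[m].mean())
    disc=(r<33)&(out[.006]<110);print("disc ctr mm",x[disc].mean(),y[disc].mean())
    t=(out[.039]>150)&(r<26);n,l,s,c=cv2.connectedComponentsWithStats(t.astype(np.uint8))
    k=1+np.argmax(s[1:,4]);q=l==k;X=np.c_[x[q],y[q]];c=X.mean(0);d=np.linalg.svd(X-c,full_matrices=False)[2][0];d*=np.sign(d@c)
    print("line",q.sum(),"dir",np.arctan2(d[1],d[0]),"ctr",c,"perp",d[0]*c[1]-d[1]*c[0])
    return out
if __name__=="__main__":
    o=meas(pickle.load(open('w3.pkl','rb')));cv2.imwrite('pics/r3.png',np.hstack([cv2.resize(i,(400,400)) for i in o.values()]))
E
python3 meas.py
```

```text
mark 1911 0.001307613590008772 35.6821559392988 0.5350078492935634 39.53051543595542
disc ctr mm 1.9377163921422236 -0.06350613597125648
line 3258 dir -0.5555856988110967 ctr [13.31461019 -6.65794966] perp 1.3661327176134348
```

View pics/r3.png

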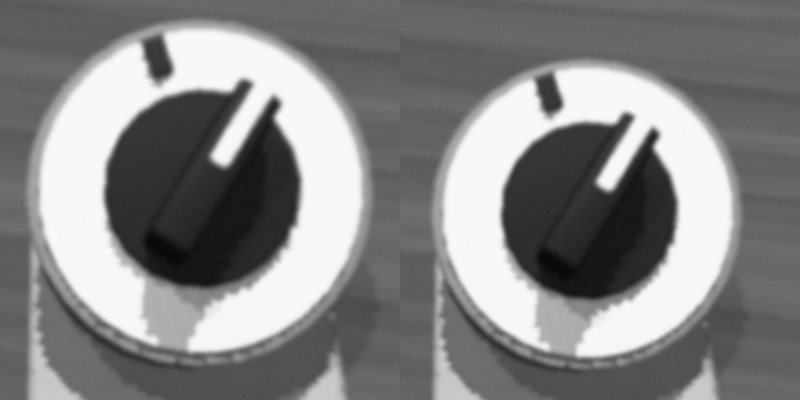

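The pointer is at about -0.556 and the mark at about 0.30. The knob axis is about 2 mm further up the face than in the fit. I approach along the axis.

```bash
cat >>go.py <<'E'
OFF=np.array([.002,.0002,0])
def kq(a,h):
    p,R=kp(a,h);return p+knobR(pod,0)@OFF,R
E
python3 -c "
from go import *
go([kq(-.555,.1),kq(-.555,.034)])"
```

```text
7.8 [ 0.5135 -0.178   0.2451] w 0.0855 F [ 0.4 -0.2 -0.9]
[-0.005 -0.017  0.395] [ 0.004 -0.003  0.08 ]
[-0.005 -0.017  0.659] [ 0.004 -0.003  0.08 ]
```

>>> apply_moves([
  {"x": -0.005, "y": -0.017, "z": 0.15, "wx": 0.004, "wy": -0.003, "wz": 0.08, "hand": 0.6},
  {"x": -0.005, "y": -0.017, "z": 0.3, "wx": 0.004, "wy": -0.003, "wz": 0.08, "hand": 0.6},
  {"x": -0.005, "y": -0.017, "z": 0.4, "wx": 0.004, "wy": -0.003, "wz": 0.08, "hand": 0.6},
  {"x": -0.005, "y": -0.017, "z": 0.4, "wx": 0.004, "wy": -0.003, "wz": 0.08, "hand": 0.6},
  {"x": -0.005, "y": -0.017, "z": 0.4, "wx": 0.004, "wy": -0.003, "wz": 0.08, "hand": 0.6},
])

```text
time_s: 8.43
position: [0.5664, -0.1744, 0.1616]
eef_rot: [[-0.788, 0.319, 0.527], [0.418, 0.905, 0.076], [-0.453, 0.28, -0.846]]
wrist_force: [0.3, 0.6, -0.1]
width: 0.0514
gripper_force: 0.0
```

```bash
python3 -c "
from go import *
go([kq(-.555,.034)]);print(manip.state()['joint_positions'])"
```

```text
8.43 [ 0.5664 -0.1744  0.1616] w 0.0514 F [ 0.3  0.6 -0.1]
[ 0.006 -0.003  0.264] [0.002 0.004 0.   ]
[-0.10906182  0.26003496 -0.41448668 -0.37390409 -0.37256277 -1.55935717]
```

>>> apply_moves([
  {"x": 0.006, "y": -0.003, "z": 0.1, "wx": 0.002, "wy": 0.004, "wz": 0.0, "hand": 0.6},
  {"x": 0.006, "y": -0.003, "z": 0.2, "wx": 0.002, "wy": 0.004, "wz": 0.0, "hand": 0.6},
  {"x": 0.006, "y": -0.003, "z": 0.264, "wx": 0.002, "wy": 0.004, "wz": 0.0, "hand": 0.5},
  {"x": 0.006, "y": -0.003, "z": 0.264, "wx": 0.002, "wy": 0.004, "wz": 0.0, "hand": 0.1},
  {"x": 0.006, "y": -0.003, "z": 0.264, "wx": 0.002, "wy": 0.004, "wz": 0.0, "hand": 0.0},
], force=20)

```text
time_s: 9.05
position: [0.5995, -0.1699, 0.1051]
eef_rot: [[-0.788, 0.321, 0.525], [0.419, 0.905, 0.076], [-0.451, 0.28, -0.848]]
wrist_force: [2.2, 0.3, -4.0]
width: 0.0138
gripper_force: 23.6
```

```bash
python3 -c "
from go import *
go([kq(-.555,.034)]);print(manip.state()['joint_positions'])"
```

```text
9.05 [ 0.5995 -0.1699  0.1051] w 0.0138 F [ 2.2  0.3 -4. ]
[0.001 0.002 0.001] [-0.001  0.001 -0.002]
[-0.10359747  0.38806392 -0.37187054 -0.46128996 -0.29502877 -1.47188628]
```

>>> apply_moves([
  {"x": 0.0, "y": 0.0, "z": 0.0, "wx": 0.0, "wy": 0.0, "wz": -0.12, "hand": 0.0},
  {"x": 0.0, "y": 0.0, "z": 0.0, "wx": 0.0, "wy": 0.0, "wz": -0.24, "hand": 0.0},
  {"x": 0.0, "y": 0.0, "z": 0.0, "wx": 0.0, "wy": 0.0, "wz": -0.36, "hand": 0.0},
  {"x": 0.0, "y": 0.0, "z": 0.0, "wx": 0.0, "wy": 0.0, "wz": -0.48, "hand": 0.0},
  {"x": 0.0, "y": 0.0, "z": 0.0, "wx": 0.0, "wy": 0.0, "wz": -0.6, "hand": 0.0},
])

```text
time_s: 9.68
position: [0.5994, -0.1705, 0.105]
eef_rot: [[-0.848, -0.073, 0.525], [-0.04, 0.996, 0.075], [-0.529, 0.042, -0.848]]
wrist_force: [2.4, -2.0, -4.0]
width: 0.0135
gripper_force: 23.8
```

```bash
python3 -c "
from go import *
go([kq(.30,.034)]);print(manip.state()['joint_positions'])"
```

```text
9.68 [ 0.5994 -0.1705  0.105 ] w 0.0135 F [ 2.4 -2.  -4. ]
[-0.001  0.004  0.001] [-0.002  0.001 -0.487]
[-0.10421896  0.38823995 -0.37219151 -0.46106751 -0.29391046 -0.99777232]
```

>>> apply_moves([
  {"x": 0.0, "y": 0.002, "z": 0.0, "wx": 0.0, "wy": 0.0, "wz": -0.12, "hand": 0.0},
  {"x": 0.0, "y": 0.002, "z": 0.0, "wx": 0.0, "wy": 0.0, "wz": -0.24, "hand": 0.0},
  {"x": 0.0, "y": 0.002, "z": 0.0, "wx": 0.0, "wy": 0.0, "wz": -0.36, "hand": 0.0},
  {"x": 0.0, "y": 0.002, "z": 0.0, "wx": 0.0, "wy": 0.0, "wz": -0.485, "hand": 0.0},
  {"x": 0.0, "y": 0.002, "z": 0.0, "wx": 0.0, "wy": 0.0, "wz": -0.485, "hand": 0.0},
])

```text
time_s: 10.3
position: [0.5996, -0.1708, 0.1051]
eef_rot: [[-0.761, -0.381, 0.526], [-0.405, 0.911, 0.073], [-0.507, -0.157, -0.847]]
wrist_force: [2.3, -5.4, -4.9]
width: 0.0134
gripper_force: 23.7
```

>>> apply_moves([
  {"x": 0.0, "y": 0.0, "z": 0.0, "wx": 0.0, "wy": 0.0, "wz": 0.0, "hand": 0.6},
  {"x": 0.0, "y": 0.0, "z": 0.0, "wx": 0.0, "wy": 0.0, "wz": 0.0, "hand": 0.6},
  {"x": 0.0, "y": 0.0, "z": -0.15, "wx": 0.0, "wy": 0.0, "wz": 0.0, "hand": 0.6},
  {"x": 0.0, "y": 0.0, "z": -0.35, "wx": 0.0, "wy": 0.0, "wz": 0.0, "hand": 1.0},
  {"x": 0.0, "y": 0.0, "z": -0.6, "wx": 0.0, "wy": 0.0, "wz": 0.0, "hand": 1.0},
])

```text
time_s: 10.92
position: [0.5197, -0.1806, 0.2321]
eef_rot: [[-0.762, -0.382, 0.522], [-0.405, 0.911, 0.076], [-0.505, -0.154, -0.849]]
wrist_force: [0.6, -0.3, 1.0]
width: 0.0843
gripper_force: 0.0
```

```bash
python3 -c "
from meas import *
f=manip.grab_frame('wrist');pickle.dump(f,open('w4.pkl','wb'))
o=meas(f);s=manip.grab_frame('scene')
c=cv2.cvtColor(cv2.resize(s['image'][165:235,300:400,::-1],(500,350),interpolation=cv2.INTER_CUBIC),cv2.COLOR_BGR2GRAY)
im=np.zeros((600,800),np.uint8);im[:400,:400]=cv2.resize(o[.006],(400,400));im[:250,400:]=cv2.resize(c,(400,250));im[250:,450:]=o[.039][125:475,125:475]
cv2.imwrite('pics/r4.png',im)
go([])"
```

```text
mark 1526 0.2310512464416175 37.04416775884666 9.557536041939713 39.00202846237913
disc ctr mm 1.8309048853563494 -1.1155191952434915
line 3342 dir 0.30171292836096514 ctr [14.46564931  2.5230401 ] perp -1.889485755645457
11.03 [ 0.5209 -0.1815  0.2392] w 0.0853 F [ 1.5 -1.   0.1]
```

View pics/r4.png

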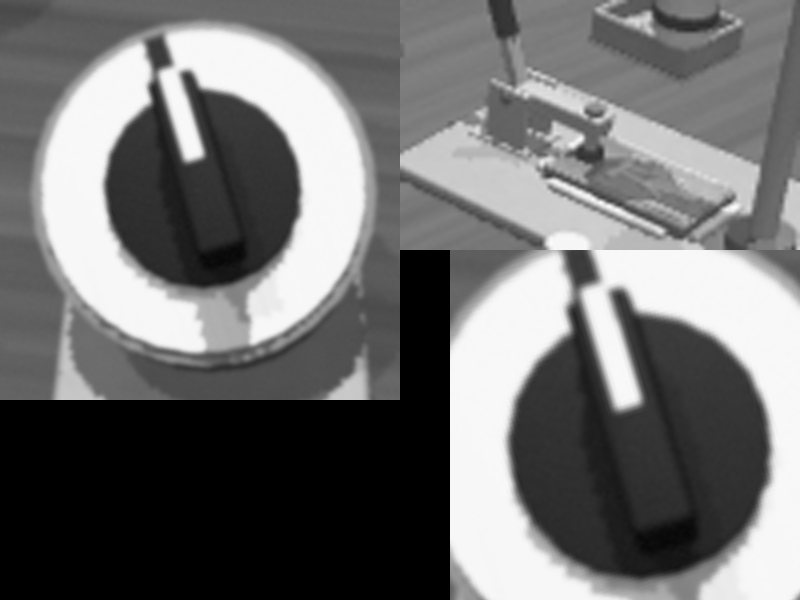

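```bash
python3 -c "
from go import *
f=pickle.load(open('w3.pkl','rb'));g=cv2.cvtColor(f['image'],cv2.COLOR_RGB2GRAY)
for h,o in((.003,(.002,0)),(.006,(.002,-.0005)),(.006,(.0015,.0005))):
  C=lambda a,r:face(pod,0,0,0)+knobR(pod,0)@np.array([r*np.cos(a)+o[0],r*np.sin(a)+o[1],h])
  A=np.linspace(.0,.65,131);w=np.array([sum(max(0,120-float(g[tuple(np.round(proj(f,C(a,r))[0][::-1]).astype(int))])) for r in np.linspace(.036,.044,9)) for a in A])
  print(h,o,(A*w).sum()/w.sum())
"
```

```text
0.003 (0.002, 0) 0.29426405358920976
0.006 (0.002, -0.0005) 0.3179342761383144
0.006 (0.0015, 0.0005) 0.2905325295151972
```

The mark measures about 0.30 and the knob 0.302. The clamp is down and the gripper is clear, so I hand in.

```bash
python3 -c "
from bench import manip
print(manip.close_job())"
```

```text
the job is handed in; nothing more can be done
None
```

I handed the job in at about 11 s of the 53 s allowed; no verdict came back. By my camera measurements the clamp is fully down on the board, the knob pointer (0.30 rad) is within about 0.02 rad of the index mark, and the gripper is open and clear.

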